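# Index the inclined turntable two notches and relock its plunger

### The arm

A 7-joint arm with a two-finger parallel gripper is mounted at the origin on the work surface. World frame = base frame: x ahead of the robot, y to its left, z up, the work surface at z = 0. Lengths are in m, angles in degrees, forces in N, time in s.
With the tool pointing down it reaches from about 0.425 to 0.875 m from the base axis. Payload 9.9 kg.
Tool frame: the origin (TCP) lies on the mounting face of the last link; the fingertips stand 173 mm ahead of it and the grasp point (between the pads) lies 155 mm ahead of it; z points along the fingers, y is the line along which they close (so a half turn about z gives the same grasp; the last joint's range is limited). The gripper opens to 85 mm and grips with 20 to 120 N. Pads are 22 mm wide; open, the fingers measure 114 mm over their backs; the gripper's body (76 mm by 85 mm) begins 54 mm behind the grasp point. The pads swing forward as they close: fully open they stand 13 mm farther back than shut.
Start: joints at [64.87, 32.985, 1.427, 82.34, -0.859, 64.687, -3.237], TCP at [0.235, -0.633, 0.405] pointing down, gripper open.
Joint ranges: [-157.87, 157.87], [-19.46, 123.44], [-87.15, 90], [11.01, 140.99], [-62.26, 242.26], [9.8, 113.94], [-161.44, 161.44]. Speed limits (degrees/s): [127.2, 127.2, 172.46, 172.46, 180, 180, 180].

### API

Orientations are given as a 3x3 rotation matrix whose columns are the frame's x, y, z axes.
In Python, from bench import monitor, optics, robot gives the robot as it stands. The module is installed in compiled form; this text tells all that it offers.
- The arm moves only by the tool move_arm, never from a script. Its argument "series" is a list of rows, each an object of numbers: "tx", "ty", "tz": the shift along the tool's x, y, z as a fraction of full scale; "spin": the turn about the tool's z as a fraction of full scale; "jaw": the opening, from -1 (shut) to 1 (fully open), so that 0 is half open. In form: [{"tx": .., "ty": .., "tz": .., "spin": .., "jaw": ..}, ...]. A call has 1 to 20 rows; each row shifts and turns the commanded pose from where the row before left it, along the tool's axes as they then stand; what a row does not reach is not made up. Full scale, the value 1, is 0.05 m for a shift and 8 degrees for a turn. A row lasts 1/8 s, in which the tool goes at most 62.5 mm and 10.7 degrees, less where a joint would pass 70% of its speed; a pose out of reach is approached as far as the arm can. A call with a number of a shift or a turn outside -1 to 1 is refused whole. A call with a gripper value outside its range is refused whole. The fingers move at their own pace and stop on an object; the grip force is fixed at half the most. Time passes only in rows, so rows that do not move let the fingers close. It gives the time, the measured TCP pose, the force, the opening and the grip force at its end, in the units of the state.
- monitor.get_obs(): the state, without advancing time (a new reading comes with each control period).
- optics.get_image(name): name is "scene" or "top" or "wrist"; returns the picture (400x640x3 uint8, red, green, blue); there is no depth.
- optics.camera_model(name): a dict with "fx", "fy", "cx", "cy" (pixels), "eye" and "rotation" of the camera in the world; the wrist camera has in their place "T_tool_cam" (4x4, takes a point from camera to tool coordinates, whose origin is the TCP and whose axes are the flange's). Camera axes: x right, y up, looking along -z (the intrinsics and any distortion apply to the point x, -y, -z); pixel columns grow to the right and rows downward; lengths in m; the calibration is good to about 2 mm. The wrist camera is an equidistant fisheye: a pixel r from the principal point sees the ray r / f radians off the axis. A picture is of the moment at which its call begins: read the wrist's pose just before it. camera_model takes no time and is no camera call.
- robot.hand_in(): hands the job in; it is judged then, once.
Trained networks look in the newest picture that a camera, given by its name, has taken for a name from the list of things; names that differ only in an ending like _2 or _b are one class to them, and where a whole thing is asked for, a point or a joint stands for the part that bears it (a point fixed in the world has none). Each returns a list of dicts, best first, with "p" (0 to 1); they miss things now and then, are a little off and sometimes report something else, mostly with a low value. They report only what shows in the picture. A call takes as long as a camera call.
- optics.spot_in(camera, thing): "location" ([x, y, z] in m, in world coordinates, good to about 4 mm: the middle of the surface that is visible of it).
- optics.regions_of(camera, thing): "mask" (400x640 bool, what is visible of it).
- optics.tip_of(camera, thing): "location" ([x, y, z] in m, in world coordinates, good to about 4 mm: a listed point, or the origin of a listed thing).
The state is a dict: "t": time; "joint_positions": joint angles; "dq": joint speeds; "effort": joint torques, N m; "position": TCP position; "ee_rot": TCP orientation; "force": force on the tool from outside, world axes, zero at the start; "ft_torque": the same for the moment, N m; "width": finger opening in m; "gripper_force": force on a finger pad.
Only numpy, scipy, OpenCV 4.12 (cv2) and the standard library are available. Lean on these libraries where they do the work, as an engineer would, in place of code of your own. Each camera call takes 0.05 s, during which the arm holds its last target. There are 200 camera calls.

### The job

Index the inclined turntable two notches, swinging its crank handle towards the side on which the cordless drill stands: pull the plunger's T-grip out and twist it so that it stays out by itself, let go and swing the plate round, then twist the T-grip back so that the plunger springs fully home in that notch. Leave everything else on the bench where it stands.

Things in the scene. Friction and masses are not known exactly. Their poses are not given: they have to be found in the camera images.
- fixture: Grey welded steel fixture fixed to the bench, base 250 x 210 mm. Origin: bench level, under the plate's centre; x points from its low front to its high back, y to its left, z up. Its deck leans 30 degrees: the front (-x) edge is low, so everything mounted on it points up and towards the front, 30 degrees from vertical, along its 'deck axis' (-0.5, 0, 0.866) in this frame
- plate_centre (a point): Centre of the top face of the round steel index plate (210 mm across, 10 mm thick, 12 open notches 30 degrees apart in its rim), 130 mm above the fixture's origin; it belongs to the fixture and has the fixture's axes. A pine board (75 x 116 mm) with a black bracket is clamped on the plate and turns with it: it stands within 78 mm of the centre and up to 76 mm above the plate
- plate (a joint): Turn of the index plate about the deck axis, rad. 0 at the start; grows as the crank handle swings from the low front towards the fixture's left (+y); one notch is 0.524; stops at -1.4 and 1.4. It turns freely when the plunger is out (3 N at the handle; it stays where it is left) and is locked while the plunger is in a notch
- handle_grip (a point): Middle of the black upright crank handle on the plate, a round grip 26 mm in diameter and 65 mm long that spins freely on its spindle. It stands parallel to the deck axis, 70 mm from the plate's centre, this point 55 mm above the plate's face, 25 mm below the grip's top; at the start it stands at the low front. z of this frame is the deck axis
- plunger_unit: The indexing plunger's post and arm at the high back edge of the plate, 120 degrees round from the low front and 98 mm from the plate's centre, on the left or on the right (it varies; a ball caster without grip stands on the other side). Origin: on the plunger's axis, level with the plate's face; axes as the fixture's. The arm's slotted collar, 36 mm across, reaches 44 mm above the plate's face
- knob_grip (a point): Middle of the black T-grip on top of the plunger: a bar 56 mm long, 16 mm thick and 24 mm high, 74 mm above the plate's face when home (it rises as the plunger is pulled). z of this frame points outwards along the plunger's axis (the deck axis), y along the bar; at the start the bar points across the fixture (its y)
- plunger (a joint): How far the plunger is pulled out along the deck axis, m: 0 fully home in a notch, 0.009 on top of the plate's rim (between notches), 0.012 when parked on its collar, 0.017 pulled to the stop. Its spring pulls back with 7 to 11 N. Let go in line with a notch (within about 3 mm) its round nose centres itself
- knob (a joint): Twist of the T-grip, rad, counter-clockwise seen from above the grip: 0 at the start, 1.5 (the stop) a quarter turn. It can be twisted only when pulled out by at least 0.013; twisted by a quarter turn it rests on the collar and stays out by itself; twisted back to 0 (within 0.1) it drops into the collar's slot
- drill: Yellow and black cordless drill standing on its battery, 185 x 75 mm and 200 mm high, to the left (fixture's +y) or to the right (-y) of the fixture, 0.3 m from it; origin under its middle. It shows which way to index; leave it alone
- carton: Closed cardboard carton 120 x 110 x 105 mm on the fixture's other side; origin under its middle
- bracket_a: Loose black steel bracket, L-shaped, 60 x 110 mm, 140 mm high, in front of the fixture; origin under its middle
- bracket_b: The like, 110 mm high, in front of the fixture; origin under its middle
- screw_box: Small yellow box 60 x 85 x 45 mm in front of the fixture; origin under its middle
- pine_board: Loose pine board 190 x 115 x 18 mm to the left of the fixture; origin under its middle
- pine_offcut: Loose pine offcut 100 x 40 x 30 mm close beside the fixture, on its right; origin under its middle
- screwdriver: Screwdriver, about 200 mm long, lying to the right of the fixture

How it is judged (in metres and radians):
On the way, in this order (a step that is already met when the one before it is completed fails the run):
1. the plunger is parked: pulled out and twisted so that it stays out by itself, with the fingers off it (value of joint plunger above 0.0105 m and value of joint knob above 0.8 rad and contact force between the fingers and plunger_unit below 0.2 N), for 0.3 s.
2. with the plunger still parked, the plate has been swung about two notches towards the drill's side (value of joint plunger above 0.0105 m and ((y of drill in the frame of fixture above 0 m and value of joint plate between 0.8972 and 1.1972 rad) or (y of drill in the frame of fixture below 0 m and value of joint plate between -1.1972 and -0.8972 rad))), for 0.2 s.
At the end, for the whole second after the job is handed in: the plate stands two notches (60 degrees, within 2 degrees) from its start, its crank handle swung towards the side where the drill stands; the plunger is home in that notch (within 2.5 mm) with its T-grip twisted back (within 11 degrees); all at rest (((y of drill in the frame of fixture above 0 m and value of joint plate between 1.0122 and 1.0822 rad) or (y of drill in the frame of fixture below 0 m and value of joint plate between -1.0822 and -1.0122 rad)) and value of joint plunger below 0.0025 m and value of joint knob below 0.2 rad and velocity of joint plate between -0.02 and 0.02 rad/s and velocity of joint plunger below 0.005 m/s); the robot touches nothing.
It fails at once if a thing standing on the bench is shoved by more than 40 mm or knocked over (distance of any of drill, carton, bracket_a, bracket_b, screw_box, pine_board, pine_offcut, screwdriver from where it was at the start of the episode above 0.04 m or angle between any of drill, carton, bracket_a, bracket_b, screw_box, pine_board, pine_offcut's own z axis and vertical above 0.5 rad).
It also fails if it takes over 72 s, if anything falls off the work surface, if the arm or the gripper's body presses on something with over 40 N, if the wrist force passes 120 N, or if a joint passes its speed limit or range.

## Working session

There is one attempt and no reset: what is moved stays moved. The work goes in short steps, Python scripts to look and compute and a tool call to move; the robot and the scene stay as the last step left them, time stands still between calls to the robot, and variables do not carry over. Pictures are saved under pics/ and viewed, at most 10 in all, crops included, and the job is handed in when it is done.

Besides the shell and the picture viewer there is one more tool, called after "Call:" by a JSON object that holds its "method" and its "body", one argument or row to a line. move_arm: Moves the arm, as the interface text tells. Its arguments: {"type":"object","properties":{"series":{"type":"array","items":{"type":"object","properties":{"tx":{"type":"number"},"ty":{"type":"number"},"tz":{"type":"number"},"spin":{"type":"number"},"jaw":{"type":"number"}}}}},"required":["series"]}

```bash
mkdir -p pics; cat > h.py <<'E'
import numpy as np, cv2
from bench import monitor, optics, robot
def best(f,c,t):
    r=f(c,t)
    return [(round(float(d['p']),2),np.round(d['location'],3).tolist()) for d in r[:2]]
E
python3 - <<'E'
from h import *
o=monitor.get_obs(); print(o['t'],o['position'],np.round(o['ee_rot'],3).tolist(),o['width'],o['force'])
for c in ['scene','top']:
    im=optics.get_image(c); cv2.imwrite(f'pics/{c}0.png',im[:,:,::-1])
    m=optics.camera_model(c); print(c,np.round(m['eye'],3))
    for t in ['fixture','plate_centre','handle_grip','knob_grip','plunger_unit','drill','carton']:
        print(c,t,best(optics.tip_of,c,t))
print(monitor.get_obs()['t'])
E
```

```text
0.0 [ 0.2344496  -0.63280855  0.40387055] [[0.938, 0.347, -0.001], [0.347, -0.938, 0.001], [-0.0, -0.002, -1.0]] 0.08559596085490717 [-0.75946586 -0.46524963  0.50813107]
scene [1.21  0.571 1.353]
scene fixture [(0.88, [0.637, 0.017, 0.0])]
scene plate_centre [(0.67, [0.634, 0.016, 0.127])]
scene handle_grip [(0.58, [0.303, 0.265, -0.001]), (0.46, [0.552, -0.01, 0.141])]
scene knob_grip [(0.44, [0.608, 0.102, 0.219]), (0.18, [0.627, -0.151, -0.002])]
scene plunger_unit [(0.91, [0.65, 0.119, 0.154]), (0.23, [0.633, 0.018, 0.131])]
scene drill [(0.79, [0.726, -0.264, -0.001])]
scene carton [(0.62, [0.541, 0.308, -0.0])]
top [0.347 0.026 1.096]
top fixture [(0.59, [0.636, 0.017, 0.002])]
top plate_centre [(0.82, [0.635, 0.021, 0.13])]
top handle_grip [(0.48, [0.552, -0.011, 0.145]), (0.28, [0.61, 0.104, 0.215])]
top knob_grip [(0.63, [0.611, 0.104, 0.216])]
top plunger_unit [(0.73, [0.648, 0.116, 0.154])]
top drill [(0.89, [0.725, -0.262, -0.004])]
top carton [(0.58, [0.55, 0.311, 0.007])]
0.8
```

View images.

```bash
python3 - <<'E'
import cv2
a=cv2.imread('pics/scene0.png');b=cv2.imread('pics/top0.png')
cv2.imwrite('pics/both.png',cv2.resize(cv2.vconcat([a,b]),(480,600)))
E
```

```text
(no output)
```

View pics/top0.png

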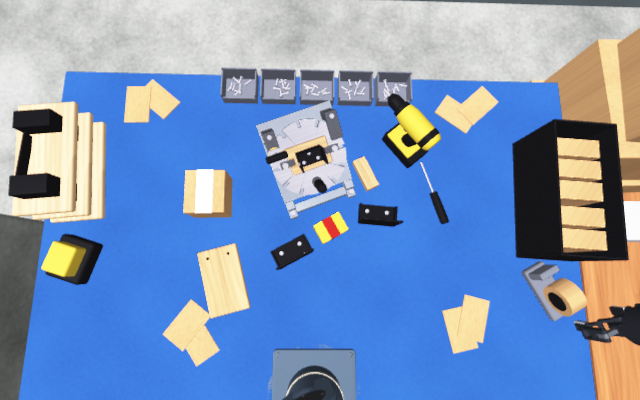

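View pics/scene0.png

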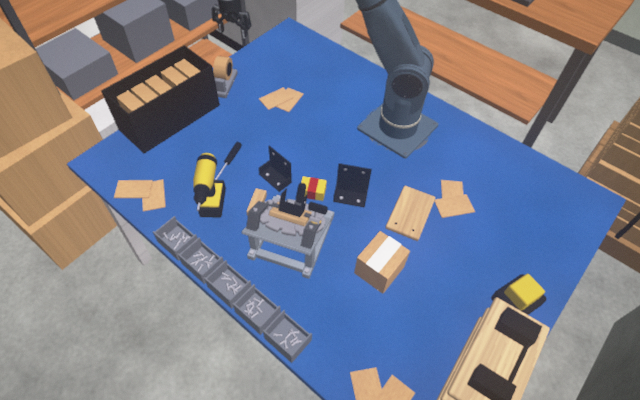

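The top view shows the drill at the right (415,130), the T-grip at the left rear (276,156), the handle at the low front (320,184), and the clamped board in the middle. I index towards -y, so the plate target is -1.047. The tool's y axis is already about parallel to the fixture's y, so I move above the T-grip.

Call:
{"method": "move_arm", "body": {
  "series": [
    {"tx": 0.4, "ty": -0.4, "tz": -0.5, "jaw": 1},
    {"tx": 0.87, "ty": -0.8, "tz": -0.5, "jaw": 1},
    {"tx": 0.87, "ty": -0.8, "tz": -0.4, "jaw": 1},
    {"tx": 0.87, "ty": -0.8, "jaw": 1},
    {"tx": 0.87, "ty": -0.8, "jaw": 1},
    {"tx": 0.87, "ty": -0.8, "jaw": 1},
    {"tx": 0.87, "ty": -0.8, "jaw": 1},
    {"tx": 0.87, "ty": -0.8, "jaw": 1},
    {"tx": 0.87, "ty": -0.8, "jaw": 1},
    {"tx": 0.87, "ty": -0.8, "jaw": 1},
    {"tx": 0.87, "ty": -0.8, "jaw": 1},
    {"tx": 0.87, "ty": -0.8, "jaw": 1},
    {"tx": 0.87, "ty": -0.8, "jaw": 1},
    {"tx": 0.87, "ty": -0.8, "jaw": 1},
    {"tx": 0.4, "ty": -0.4, "jaw": 1},
    {"jaw": 1},
    {"jaw": 1}
  ]
}}

```text
schema error: expected keys tx, ty, tz, spin, jaw
```

```bash
python3 - <<'E'
from h import *
o=monitor.get_obs(); print(o['t'],o['position'],np.round(o['ee_rot'],3).tolist(),o['force'],np.round(o['joint_positions'],0))
im=optics.get_image('wrist'); cv2.imwrite('pics/w1.png',im[:,:,::-1])
for c in ['wrist','scene','top']:
    if c!='wrist': optics.get_image(c)
    for t in ['plate_centre','handle_grip','knob_grip','plunger_unit','fixture']:
        print(c,t,best(optics.tip_of,c,t))
print(monitor.get_obs()['t'])
E
```

```text
0.8 [ 0.23450793 -0.63296957  0.40470935] [[0.938, 0.347, 0.0], [0.347, -0.938, -0.0], [0.0, 0.0, -1.0]] [-0.2910376  -0.47870354  0.0265345 ] [65. 33.  1. 82. -1. 65. -3.]
wrist plate_centre []
wrist handle_grip []
wrist knob_grip []
wrist plunger_unit []
wrist fixture []
scene plate_centre [(0.55, [0.636, 0.02, 0.128])]
scene handle_grip [(0.51, [0.553, -0.008, 0.14])]
scene knob_grip [(0.57, [0.606, 0.105, 0.219])]
scene plunger_unit [(0.56, [0.648, 0.114, 0.156])]
scene fixture [(0.86, [0.636, 0.021, 0.0])]
top plate_centre [(0.97, [0.635, 0.022, 0.132]), (0.33, [0.626, -0.147, -0.004])]
top handle_grip [(0.52, [0.555, -0.012, 0.144])]
top knob_grip []
top plunger_unit [(0.88, [0.646, 0.115, 0.155])]
top fixture []
1.7
```

View pics/w1.png

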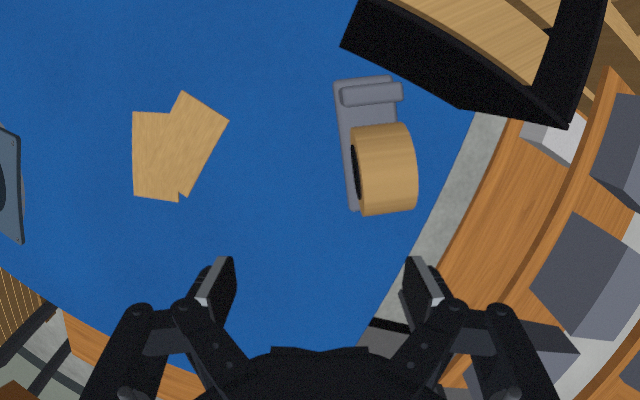

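The move was refused because every row needs all five keys. The picture is therefore still of the start place: tape dispenser at (380,160), fingers at the bottom. I send the move again with full rows.

Call:
{"method": "move_arm", "body": {
  "series": [
    {"tx": 0.4, "ty": -0.4, "tz": -0.5, "spin": 0, "jaw": 1},
    {"tx": 0.87, "ty": -0.8, "tz": -0.5, "spin": 0, "jaw": 1},
    {"tx": 0.87, "ty": -0.8, "tz": -0.4, "spin": 0, "jaw": 1},
    {"tx": 0.87, "ty": -0.8, "tz": 0, "spin": 0, "jaw": 1},
    {"tx": 0.87, "ty": -0.8, "tz": 0, "spin": 0, "jaw": 1},
    {"tx": 0.87, "ty": -0.8, "tz": 0, "spin": 0, "jaw": 1},
    {"tx": 0.87, "ty": -0.8, "tz": 0, "spin": 0, "jaw": 1},
    {"tx": 0.87, "ty": -0.8, "tz": 0, "spin": 0, "jaw": 1},
    {"tx": 0.87, "ty": -0.8, "tz": 0, "spin": 0, "jaw": 1},
    {"tx": 0.87, "ty": -0.8, "tz": 0, "spin": 0, "jaw": 1},
    {"tx": 0.87, "ty": -0.8, "tz": 0, "spin": 0, "jaw": 1},
    {"tx": 0.87, "ty": -0.8, "tz": 0, "spin": 0, "jaw": 1},
    {"tx": 0.87, "ty": -0.8, "tz": 0, "spin": 0, "jaw": 1},
    {"tx": 0.87, "ty": -0.8, "tz": 0, "spin": 0, "jaw": 1},
    {"tx": 0.4, "ty": -0.4, "tz": 0, "spin": 0, "jaw": 1},
    {"tx": 0, "ty": 0, "tz": 0, "spin": 0, "jaw": 1},
    {"tx": 0, "ty": 0, "tz": 0, "spin": 0, "jaw": 1}
  ]
}}

```text
t: 3.82
position: [0.6069, 0.1002, 0.474]
ee_rot: [[0.938, 0.347, -0.0], [0.347, -0.938, -0.001], [-0.001, 0.001, -1.0]]
force: [0.5, -1.3, -0.8]
width: 0.0853
gripper_force: 0.0
```

```bash
python3 - <<'E'
from h import *
o=monitor.get_obs(); print(o['t'],o['position'],np.round(o['ee_rot'],3).tolist(),o['force'],np.round(o['joint_positions'],0))
im=optics.get_image('wrist'); cv2.imwrite('pics/w2.png',im[:,:,::-1])
for t in ['plate_centre','handle_grip','knob_grip','plunger_unit','fixture']:
        print(t,best(optics.tip_of,'wrist',t))
E
```

```text
3.825 [0.60690261 0.10020808 0.47395225] [[0.938, 0.347, -0.0], [0.347, -0.938, -0.001], [-0.001, 0.001, -1.0]] [ 0.53876444 -1.30425837 -0.78102381] [ -5.  25. -13.  85.   6.  70. -89.]
plate_centre []
handle_grip []
knob_grip [(0.57, [0.61, 0.105, 0.22])]
plunger_unit [(0.77, [0.643, 0.118, 0.15])]
fixture []
```

View pics/w2.png

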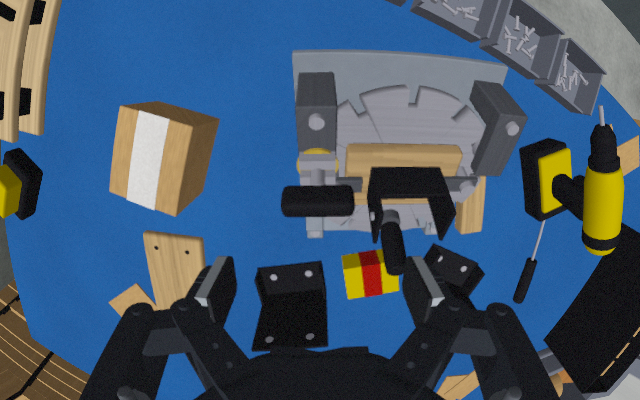

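The wrist view has the T-bar level at (318,200), so the tool is parallel to the fixture axes. The plate's tall black bracket starts at (370,200), too close to the bar's right end to grip by the ends. I'll turn the tool 90° and grip across the bar's thickness, lightly opened.

Call:
{"method": "move_arm", "body": {
  "series": [
    {"tx": 0.08, "ty": -0.04, "tz": 0, "spin": 0.5, "jaw": -0.1},
    {"tx": 0, "ty": 0, "tz": 0, "spin": 1, "jaw": -0.1},
    {"tx": 0, "ty": 0, "tz": 0, "spin": 1, "jaw": -0.1},
    {"tx": 0, "ty": 0, "tz": 0, "spin": 1, "jaw": -0.1},
    {"tx": 0, "ty": 0, "tz": 0, "spin": 1, "jaw": -0.1},
    {"tx": 0, "ty": 0, "tz": 0, "spin": 1, "jaw": -0.1},
    {"tx": 0, "ty": 0, "tz": 0.2, "spin": 1, "jaw": -0.1},
    {"tx": 0, "ty": 0, "tz": 0.2, "spin": 1, "jaw": -0.1},
    {"tx": 0, "ty": 0, "tz": 0.2, "spin": 1, "jaw": -0.1},
    {"tx": 0, "ty": 0, "tz": 0.2, "spin": 1, "jaw": -0.1},
    {"tx": 0, "ty": 0, "tz": 0.2, "spin": 1, "jaw": -0.1},
    {"tx": 0, "ty": 0, "tz": 0, "spin": 0.75, "jaw": -0.1},
    {"tx": 0, "ty": 0, "tz": 0, "spin": 0, "jaw": -0.1},
    {"tx": 0, "ty": 0, "tz": 0, "spin": 0, "jaw": -0.1}
  ]
}}

```text
t: 5.88
position: [0.61, 0.105, 0.424]
ee_rot: [[0.35, -0.937, -0.0], [-0.937, -0.35, 0.0], [-0.0, 0.0, -1.0]]
force: [0.4, 0.5, -0.6]
width: 0.0384
gripper_force: 0.0
```

```bash
cat >> h.py <<'E'
def look(n,crop=None):
    o=monitor.get_obs(); print(round(o['t'],2),np.round(o['position'],4),np.round(o['ee_rot'],3).tolist(),np.round(o['force'],1),round(o['width'],4),round(o['gripper_force'],1),np.round(o['joint_positions'],0))
    im=optics.get_image('wrist'); cv2.imwrite(f'pics/{n}.png',im[:,:,::-1])
    return o,im
E
python3 - <<'E'
from h import *
look('w3')
for t in ['handle_grip','knob_grip','plunger_unit']:
        print(t,best(optics.tip_of,'wrist',t))
E
```

```text
5.88 [0.61  0.105 0.424] [[0.35, -0.937, -0.0], [-0.937, -0.35, 0.0], [-0.0, 0.0, -1.0]] [ 0.4  0.5 -0.6] 0.0384 0.0 [ -29.   29.   24.   90.  -13.   63. -161.]
handle_grip [(0.78, [0.552, -0.012, 0.145])]
knob_grip [(0.58, [0.61, 0.104, 0.219])]
plunger_unit [(0.9, [0.644, 0.116, 0.151])]
```

View pics/w3.png

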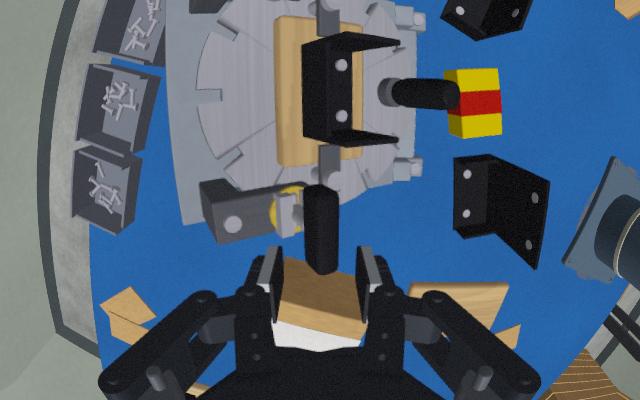

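The bar at (320,230) lies centred between the jaws (270 and 370). However, joint 7 sits at its limit, so I turn half a turn back the other way, which gives the same grasp.

Call:
{"method": "move_arm", "body": {
  "series": [
    {"tx": 0, "ty": 0, "tz": 0, "spin": -0.5, "jaw": -0.15},
    {"tx": 0, "ty": 0, "tz": 0, "spin": -1, "jaw": -0.15},
    {"tx": 0, "ty": 0, "tz": 0, "spin": -1, "jaw": -0.15},
    {"tx": 0, "ty": 0, "tz": 0, "spin": -1, "jaw": -0.15},
    {"tx": 0, "ty": 0, "tz": 0, "spin": -1, "jaw": -0.15},
    {"tx": 0, "ty": 0, "tz": 0, "spin": -1, "jaw": -0.15},
    {"tx": 0, "ty": 0, "tz": 0, "spin": -1, "jaw": -0.15},
    {"tx": 0, "ty": 0, "tz": 0, "spin": -1, "jaw": -0.15},
    {"tx": 0, "ty": 0, "tz": 0, "spin": -1, "jaw": -0.15},
    {"tx": 0, "ty": 0, "tz": 0, "spin": -1, "jaw": -0.15},
    {"tx": 0, "ty": 0, "tz": 0, "spin": -1, "jaw": -0.15},
    {"tx": 0, "ty": 0, "tz": 0, "spin": -1, "jaw": -0.15},
    {"tx": 0, "ty": 0, "tz": 0, "spin": -1, "jaw": -0.15},
    {"tx": 0, "ty": 0, "tz": 0, "spin": -1, "jaw": -0.15},
    {"tx": 0, "ty": 0, "tz": 0, "spin": -1, "jaw": -0.15},
    {"tx": 0, "ty": 0, "tz": 0, "spin": -1, "jaw": -0.15},
    {"tx": 0, "ty": 0, "tz": 0, "spin": -1, "jaw": -0.15},
    {"tx": 0, "ty": 0, "tz": 0, "spin": -1, "jaw": -0.15},
    {"tx": 0, "ty": 0, "tz": 0, "spin": -1, "jaw": -0.15},
    {"tx": 0, "ty": 0, "tz": 0, "spin": -1, "jaw": -0.15}
  ]
}}

```text
t: 8.57
position: [0.6101, 0.1039, 0.4244]
ee_rot: [[0.06, 0.998, 0.001], [0.998, -0.06, 0.0], [0.0, 0.001, -1.0]]
force: [-0.3, -0.1, -0.3]
width: 0.0362
gripper_force: 0.0
```

Call:
{"method": "move_arm", "body": {
  "series": [
    {"tx": 0, "ty": 0, "tz": 0, "spin": -1, "jaw": -0.15},
    {"tx": 0, "ty": 0, "tz": 0, "spin": -1, "jaw": -0.15},
    {"tx": 0, "ty": 0, "tz": 0, "spin": -1, "jaw": -0.15},
    {"tx": 0, "ty": 0, "tz": 0, "spin": 0, "jaw": -0.15},
    {"tx": 0, "ty": 0, "tz": 0, "spin": 0, "jaw": -0.15}
  ]
}}

```text
t: 9.2
position: [0.6102, 0.104, 0.4242]
ee_rot: [[-0.344, 0.939, 0.0], [0.939, 0.344, 0.0], [0.0, 0.0, -1.0]]
force: [-0.2, 0.3, 0.4]
width: 0.0359
gripper_force: 0.0
```

```bash
python3 - <<'E'
from h import *
look('w4')
for t in ['knob_grip','plunger_unit']:
        print(t,best(optics.tip_of,'wrist',t))
E
```

```text
9.2 [0.6102 0.104  0.4242] [[-0.344, 0.939, 0.0], [0.939, 0.344, 0.0], [0.0, 0.0, -1.0]] [-0.2  0.3  0.4] 0.0359 0.0 [ -0.  28. -22.  89.  11.  65.  -5.]
knob_grip [(0.82, [0.609, 0.105, 0.218])]
plunger_unit [(0.94, [0.641, 0.117, 0.152])]
```

Call:
{"method": "move_arm", "body": {
  "series": [
    {"tx": 0, "ty": 0, "tz": 0.3, "spin": 0, "jaw": -0.15},
    {"tx": 0, "ty": 0, "tz": 0.3, "spin": 0, "jaw": -0.15},
    {"tx": 0, "ty": 0, "tz": 0.32, "spin": 0, "jaw": -0.15},
    {"tx": 0, "ty": 0, "tz": 0, "spin": 0, "jaw": -0.15},
    {"tx": 0, "ty": 0, "tz": 0, "spin": 0, "jaw": -0.5},
    {"tx": 0, "ty": 0, "tz": 0, "spin": 0, "jaw": -1},
    {"tx": 0, "ty": 0, "tz": 0, "spin": 0, "jaw": -1},
    {"tx": 0, "ty": 0, "tz": 0, "spin": 0, "jaw": -1}
  ]
}}

```text
t: 10.35
position: [0.6104, 0.1047, 0.3789]
ee_rot: [[-0.348, 0.938, 0.002], [0.938, 0.348, 0.001], [0.0, 0.002, -1.0]]
force: [-0.8, 0.6, 6.0]
width: 0.0221
gripper_force: 65.1
```

Gripped. Now I pull about 16 mm along the deck axis.

Call:
{"method": "move_arm", "body": {
  "series": [
    {"tx": 0, "ty": -0.05, "tz": -0.09, "spin": 0, "jaw": -1},
    {"tx": 0, "ty": -0.05, "tz": -0.09, "spin": 0, "jaw": -1},
    {"tx": 0, "ty": -0.06, "tz": -0.1, "spin": 0, "jaw": -1},
    {"tx": 0, "ty": 0, "tz": 0, "spin": 0, "jaw": -1},
    {"tx": 0, "ty": 0, "tz": 0, "spin": 0, "jaw": -1}
  ]
}}

```text
t: 10.98
position: [0.6036, 0.1019, 0.3917]
ee_rot: [[-0.348, 0.938, 0.003], [0.938, 0.348, 0.001], [0.0, 0.003, -1.0]]
force: [7.7, 2.2, -9.0]
width: 0.022
gripper_force: 65.4
```

```bash
python3 - <<'E'
from h import *
look('w5')
for c in ['scene','top','wrist']:
    if c!='wrist': optics.get_image(c)
    print(c,best(optics.tip_of,c,'knob_grip'))
E
```

```text
10.97 [0.6036 0.1019 0.3917] [[-0.348, 0.938, 0.003], [0.938, 0.348, 0.001], [0.0, 0.003, -1.0]] [ 7.7  2.2 -9. ] 0.022 65.4 [  0.  29. -22.  93.  12.  60.  -5.]
scene [(0.52, [0.601, 0.1, 0.23])]
top []
wrist [(0.96, [0.604, 0.1, 0.231])]
```

The plunger is about 15 mm out and the spring force (about 11 N) fits. Next I pull slightly more and twist counter-clockwise.

Call:
{"method": "move_arm", "body": {
  "series": [
    {"tx": 0, "ty": -0.01, "tz": -0.02, "spin": -0.4, "jaw": -1},
    {"tx": 0, "ty": 0, "tz": 0, "spin": -0.6, "jaw": -1},
    {"tx": 0, "ty": 0, "tz": 0, "spin": -0.6, "jaw": -1},
    {"tx": 0, "ty": 0, "tz": 0, "spin": -0.6, "jaw": -1},
    {"tx": 0, "ty": 0, "tz": 0, "spin": -0.6, "jaw": -1},
    {"tx": 0, "ty": 0, "tz": 0, "spin": 0, "jaw": -1}
  ]
}}

```text
t: 12.02
position: [0.6026, 0.1021, 0.3922]
ee_rot: [[-0.68, 0.733, 0.0], [0.733, 0.68, 0.002], [0.001, 0.002, -1.0]]
force: [5.2, 4.2, -9.8]
width: 0.022
gripper_force: 59.8
```

```bash
python3 - <<'E'
from h import *
look('w6')
print(monitor.get_obs()['ft_torque'],best(optics.tip_of,'wrist','knob_grip'))
E
```

```text
12.03 [0.6026 0.1021 0.3922] [[-0.68, 0.733, 0.0], [0.733, 0.68, 0.002], [0.001, 0.002, -1.0]] [ 5.2  4.2 -9.8] 0.022 59.8 [  4.  30. -28.  93.  15.  61.  14.]
[ 1.34012728 -1.90754286  0.1029901 ] [(0.66, [0.603, 0.101, 0.232])]
```

View pics/w6.png

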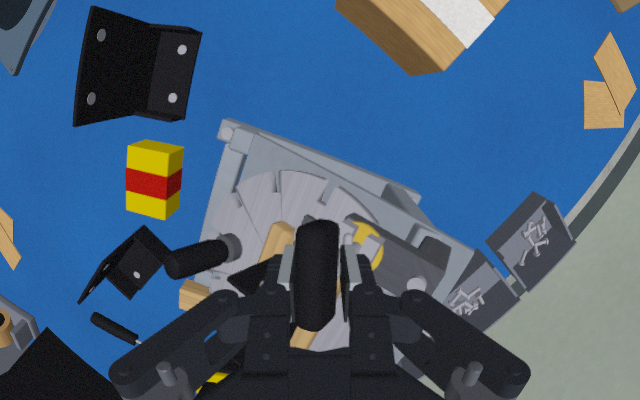

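The bar turns with the jaws: it lies upright in the picture at col 317, and the force is low. I continue to about 88°.

Call:
{"method": "move_arm", "body": {
  "series": [
    {"tx": 0, "ty": 0, "tz": 0, "spin": -0.6, "jaw": -1},
    {"tx": 0, "ty": 0, "tz": 0, "spin": -0.8, "jaw": -1},
    {"tx": 0, "ty": 0, "tz": 0, "spin": -0.8, "jaw": -1},
    {"tx": 0, "ty": 0, "tz": 0, "spin": -0.8, "jaw": -1},
    {"tx": 0, "ty": 0, "tz": 0, "spin": 0, "jaw": -1}
  ]
}}

```text
t: 12.75
position: [0.6018, 0.102, 0.3917]
ee_rot: [[-0.919, 0.395, -0.002], [0.395, 0.919, 0.001], [0.003, 0.0, -1.0]]
force: [2.0, 4.2, -11.2]
width: 0.0196
gripper_force: 59.9
```

```bash
python3 - <<'E'
from h import *
look('w7')
print(monitor.get_obs()['ft_torque'],best(optics.tip_of,'wrist','knob_grip'))
E
```

```text
12.75 [0.6018 0.102  0.3917] [[-0.919, 0.395, -0.002], [0.395, 0.919, 0.001], [0.003, 0.0, -1.0]] [  2.    4.2 -11.2] 0.0196 59.9 [  7.  31. -34.  93.  19.  62.  35.]
[ 1.70696246 -0.86988487  0.25086433] [(0.61, [0.605, 0.1, 0.23])]
```

Call:
{"method": "move_arm", "body": {
  "series": [
    {"tx": 0, "ty": 0, "tz": 0, "spin": -0.8, "jaw": -1},
    {"tx": 0, "ty": 0, "tz": 0, "spin": -0.8, "jaw": -1},
    {"tx": 0, "ty": 0, "tz": 0, "spin": -0.8, "jaw": -1},
    {"tx": 0, "ty": 0, "tz": 0, "spin": -0.8, "jaw": -1},
    {"tx": 0, "ty": 0, "tz": 0, "spin": -0.8, "jaw": -1},
    {"tx": 0, "ty": 0, "tz": 0, "spin": -0.8, "jaw": -1},
    {"tx": 0, "ty": 0, "tz": 0, "spin": 0, "jaw": -1}
  ]
}}

```text
t: 13.72
position: [0.6011, 0.1005, 0.3921]
ee_rot: [[-0.966, -0.259, -0.004], [-0.259, 0.966, -0.002], [0.005, -0.001, -1.0]]
force: [-6.1, -0.2, -9.2]
width: 0.0146
gripper_force: 59.6
```

```bash
python3 - <<'E'
from h import *
look('w8')
print(monitor.get_obs()['ft_torque'],best(optics.tip_of,'wrist','knob_grip'))
E
```

```text
13.72 [0.6011 0.1005 0.3921] [[-0.966, -0.259, -0.004], [-0.259, 0.966, -0.002], [0.005, -0.001, -1.0]] [-6.1 -0.2 -9.2] 0.0146 59.6 [ 13.  33. -44.  93.  25.  65.  68.]
[0.48386356 0.91337353 0.33460009] [(0.87, [0.605, 0.105, 0.226]), (0.35, [0.497, -0.179, 0.002])]
```

View pics/w8.png

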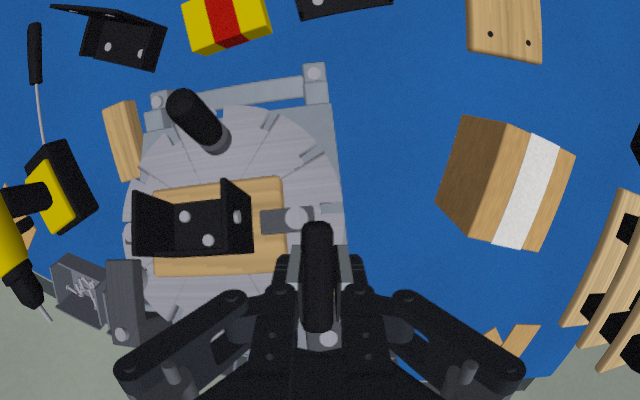

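The bar is turned about 85°: its end is at (318,235), between the jaws. I lower it slightly onto the collar, release and rise.

Call:
{"method": "move_arm", "body": {
  "series": [
    {"tx": -0.03, "ty": 0, "tz": 0.05, "spin": 0, "jaw": -1},
    {"tx": 0, "ty": 0, "tz": 0, "spin": 0, "jaw": -0.3},
    {"tx": 0, "ty": 0, "tz": 0, "spin": 0, "jaw": -0.3},
    {"tx": 0, "ty": 0, "tz": 0, "spin": 0, "jaw": -0.3},
    {"tx": 0, "ty": 0, "tz": -0.3, "spin": 0, "jaw": -0.3},
    {"tx": 0, "ty": 0, "tz": -0.6, "spin": 0, "jaw": -0.3},
    {"tx": 0, "ty": 0, "tz": -0.6, "spin": 0, "jaw": -0.3},
    {"tx": 0, "ty": 0, "tz": 0, "spin": 0, "jaw": -0.3},
    {"tx": 0, "ty": 0, "tz": 0, "spin": 0, "jaw": -0.3},
    {"tx": 0, "ty": 0, "tz": 0, "spin": 0, "jaw": -0.3}
  ]
}}

```text
t: 15.08
position: [0.6035, 0.1016, 0.4649]
ee_rot: [[-0.965, -0.261, -0.001], [-0.261, 0.965, -0.0], [0.001, -0.0, -1.0]]
force: [0.4, 0.4, 0.3]
width: 0.0297
gripper_force: 0.0
```

```bash
python3 - <<'E'
from h import *
look('w9')
for t in ['knob_grip','handle_grip','plunger_unit','plate_centre']: print(t,best(optics.tip_of,'wrist',t))
for c in ['scene','top']:
    optics.get_image(c)
    for t in ['knob_grip','handle_grip']: print(c,t,best(optics.tip_of,c,t))
E
```

```text
15.07 [0.6035 0.1016 0.4649] [[-0.965, -0.261, -0.001], [-0.261, 0.965, -0.0], [0.001, -0.0, -1.0]] [0.4 0.4 0.3] 0.0297 0.0 [ 14.  30. -46.  86.  22.  73.  71.]
knob_grip [(0.57, [0.602, 0.103, 0.229])]
handle_grip []
plunger_unit [(0.66, [0.644, 0.115, 0.148])]
plate_centre [(0.61, [0.639, 0.018, 0.128])]
scene knob_grip [(0.67, [0.607, 0.099, 0.231])]
scene handle_grip [(0.51, [0.553, -0.011, 0.142])]
top knob_grip [(0.57, [0.603, 0.103, 0.226])]
top handle_grip []
```

View pics/w9.png

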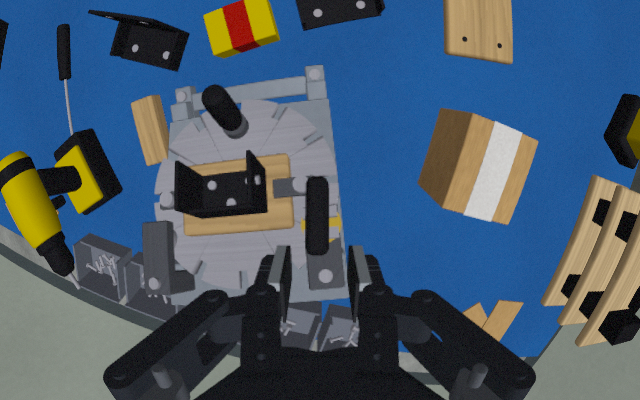

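The T-grip at (317,215) stays out about 12 mm by itself, so it is parked. Next I align with the fixture's y and go to the handle.

Call:
{"method": "move_arm", "body": {
  "series": [
    {"tx": 0, "ty": 0, "tz": 0, "spin": -0.66, "jaw": 0.05},
    {"tx": 0.61, "ty": -0.59, "tz": 0, "spin": 0, "jaw": 0.05},
    {"tx": 0.61, "ty": -0.59, "tz": 0, "spin": 0, "jaw": 0.05},
    {"tx": 0.61, "ty": -0.59, "tz": 0, "spin": 0, "jaw": 0.05},
    {"tx": 0, "ty": 0, "tz": 0.8, "spin": 0, "jaw": 0.05},
    {"tx": 0, "ty": 0, "tz": 0.8, "spin": 0, "jaw": 0.05},
    {"tx": 0, "ty": 0, "tz": 0.4, "spin": 0, "jaw": 0.05},
    {"tx": 0, "ty": 0, "tz": 0, "spin": 0, "jaw": 0.05},
    {"tx": 0, "ty": 0, "tz": 0, "spin": 0, "jaw": 0.05}
  ]
}}

```text
t: 16.75
position: [0.5491, -0.0127, 0.3665]
ee_rot: [[-0.937, -0.349, 0.001], [-0.349, 0.937, 0.0], [-0.001, -0.0, -1.0]]
force: [0.1, 0.7, -0.2]
width: 0.045
gripper_force: 0.0
```

```bash
python3 - <<'E'
from h import *
look('w10')
for t in ['knob_grip','handle_grip']: print(t,best(optics.tip_of,'wrist',t))
E
```

```text
16.75 [ 0.5491 -0.0127  0.3665] [[-0.937, -0.349, 0.001], [-0.349, 0.937, 0.0], [-0.001, -0.0, -1.0]] [ 0.1  0.7 -0.2] 0.045 0.0 [ 27.  30. -46. 104.  25.  57.  81.]
knob_grip []
handle_grip [(0.59, [0.558, -0.012, 0.145])]
```

View pics/w10.png

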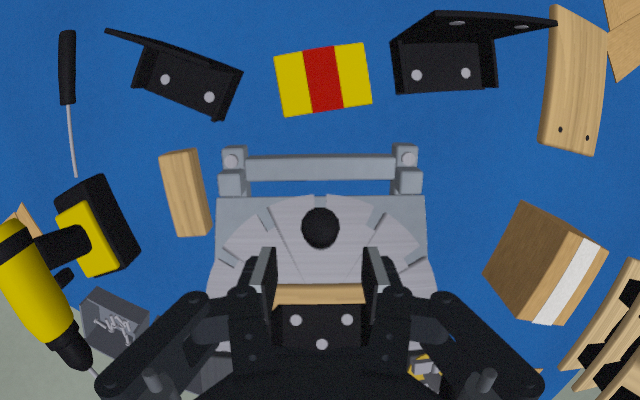

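The handle (320,228) is centred between the jaws and the space around it is clear. I descend and grip it.

Call:
{"method": "move_arm", "body": {
  "series": [
    {"tx": 0, "ty": 0, "tz": 0.5, "spin": 0, "jaw": 0.05},
    {"tx": 0, "ty": 0, "tz": 0.5, "spin": 0, "jaw": 0.05},
    {"tx": 0, "ty": 0, "tz": 0.2, "spin": 0, "jaw": 0.05},
    {"tx": 0, "ty": 0, "tz": 0, "spin": 0, "jaw": -0.3},
    {"tx": 0, "ty": 0, "tz": 0, "spin": 0, "jaw": -1},
    {"tx": 0, "ty": 0, "tz": 0, "spin": 0, "jaw": -1},
    {"tx": 0, "ty": 0, "tz": 0, "spin": 0, "jaw": -1}
  ]
}}

```text
t: 17.77
position: [0.5488, -0.0128, 0.3063]
ee_rot: [[-0.937, -0.349, 0.001], [-0.349, 0.937, -0.0], [-0.001, -0.0, -1.0]]
force: [-3.0, 1.0, 5.9]
width: 0.024
gripper_force: 59.5
```

Call:
{"method": "move_arm", "body": {
  "series": [
    {"tx": -0.009, "ty": -0.122, "tz": -0.005, "spin": 0, "jaw": -1},
    {"tx": -0.009, "ty": -0.122, "tz": -0.005, "spin": 0, "jaw": -1},
    {"tx": -0.027, "ty": -0.118, "tz": -0.016, "spin": 0, "jaw": -1},
    {"tx": -0.027, "ty": -0.118, "tz": -0.016, "spin": 0, "jaw": -1},
    {"tx": -0.045, "ty": -0.111, "tz": -0.026, "spin": 0, "jaw": -1},
    {"tx": -0.045, "ty": -0.111, "tz": -0.026, "spin": 0, "jaw": -1},
    {"tx": 0, "ty": 0, "tz": 0, "spin": 0, "jaw": -1}
  ]
}}

```text
t: 18.65
position: [0.5691, -0.0426, 0.3111]
ee_rot: [[-0.937, -0.349, 0.002], [-0.349, 0.937, 0.001], [-0.002, 0.0, -1.0]]
force: [-0.6, 2.8, 6.4]
width: 0.0244
gripper_force: 59.9
```

Call:
{"method": "move_arm", "body": {
  "series": [
    {"tx": -0.061, "ty": -0.1, "tz": -0.035, "spin": 0, "jaw": -1},
    {"tx": -0.061, "ty": -0.1, "tz": -0.035, "spin": 0, "jaw": -1},
    {"tx": -0.075, "ty": -0.086, "tz": -0.043, "spin": 0, "jaw": -1},
    {"tx": -0.075, "ty": -0.086, "tz": -0.043, "spin": 0, "jaw": -1},
    {"tx": -0.087, "ty": -0.07, "tz": -0.05, "spin": 0, "jaw": -1},
    {"tx": -0.087, "ty": -0.07, "tz": -0.05, "spin": 0, "jaw": -1},
    {"tx": 0, "ty": 0, "tz": 0, "spin": 0, "jaw": -1},
    {"tx": 0, "ty": 0, "tz": 0, "spin": 0, "jaw": -1},
    {"tx": 0, "ty": 0, "tz": 0, "spin": 0, "jaw": -1}
  ]
}}

```text
t: 19.77
position: [0.5985, -0.0582, 0.3237]
ee_rot: [[-0.937, -0.35, 0.001], [-0.35, 0.937, 0.001], [-0.002, 0.001, -1.0]]
force: [-2.1, 4.4, 5.3]
width: 0.0242
gripper_force: 59.9
```

```bash
python3 - <<'E'
from h import *
look('w11')
im={}
for c in ['scene','top','wrist']:
    if c!='wrist': im[c]=optics.get_image(c)
    for t in ['knob_grip','handle_grip','plate_centre']: print(c,t,best(optics.tip_of,c,t))
s=im['scene'][170:290,220:360]; cv2.imwrite('pics/s11.png',cv2.resize(s,None,fx=5,fy=5,interpolation=2)[:,:,::-1])
E
```

```text
19.77 [ 0.5985 -0.0582  0.3237] [[-0.937, -0.35, 0.001], [-0.35, 0.937, 0.001], [-0.002, 0.001, -1.0]] [-2.1  4.4  5.3] 0.0242 59.9 [ 28.  36. -43.  99.  29.  56.  84.]
scene knob_grip [(0.5, [0.602, 0.104, 0.23])]
scene handle_grip [(0.56, [0.601, -0.055, 0.158]), (0.16, [0.542, 0.309, -0.0])]
scene plate_centre [(0.88, [0.636, 0.02, 0.129]), (0.25, [0.624, -0.151, -0.001])]
top knob_grip [(0.54, [0.604, 0.104, 0.224])]
top handle_grip []
top plate_centre [(0.89, [0.635, 0.018, 0.129])]
wrist knob_grip []
wrist handle_grip [(0.96, [0.603, -0.058, 0.163])]
wrist plate_centre []
```

The plate stands at 60° by the arm's travel. I let go of the handle, rise and go back above the T-grip.

Call:
{"method": "move_arm", "body": {
  "series": [
    {"tx": 0, "ty": 0, "tz": 0, "spin": 0, "jaw": -0.2},
    {"tx": 0, "ty": 0, "tz": 0, "spin": 0, "jaw": 0},
    {"tx": 0, "ty": 0, "tz": 0, "spin": 0, "jaw": 0},
    {"tx": 0, "ty": 0, "tz": -0.4, "spin": 0, "jaw": 0},
    {"tx": 0, "ty": 0, "tz": -0.8, "spin": 0, "jaw": 0},
    {"tx": 0, "ty": 0, "tz": -0.8, "spin": 0, "jaw": 0},
    {"tx": 0, "ty": 0, "tz": -0.8, "spin": 0, "jaw": 0},
    {"tx": -0.3, "ty": 0.74, "tz": 0, "spin": 0, "jaw": -0.2},
    {"tx": -0.3, "ty": 0.74, "tz": 0, "spin": 0, "jaw": -0.3},
    {"tx": -0.3, "ty": 0.74, "tz": 0, "spin": 0, "jaw": -0.3},
    {"tx": -0.3, "ty": 0.74, "tz": 0, "spin": 0, "jaw": -0.3},
    {"tx": 0, "ty": 0, "tz": 0, "spin": 0.66, "jaw": -0.3},
    {"tx": 0, "ty": 0, "tz": 0, "spin": 0, "jaw": -0.3},
    {"tx": 0, "ty": 0, "tz": 0, "spin": 0, "jaw": -0.3}
  ]
}}

```text
t: 22.12
position: [0.6031, 0.0996, 0.4629]
ee_rot: [[-0.965, -0.262, -0.0], [-0.262, 0.965, -0.001], [0.0, -0.001, -1.0]]
force: [0.2, 0.6, 0.3]
width: 0.03
gripper_force: 0.0
```

```bash
python3 - <<'E'
from h import *
look('w12')
for c in ['scene','top','wrist']:
    if c!='wrist': optics.get_image(c)
    for t in ['knob_grip','handle_grip']: print(c,t,best(optics.tip_of,c,t))
E
```

```text
22.12 [0.6031 0.0996 0.4629] [[-0.965, -0.262, -0.0], [-0.262, 0.965, -0.001], [0.0, -0.001, -1.0]] [0.2 0.6 0.3] 0.03 0.0 [ 14.  30. -46.  86.  22.  73.  71.]
scene knob_grip [(0.71, [0.648, 0.114, 0.155]), (0.54, [0.603, 0.103, 0.232])]
scene handle_grip [(0.74, [0.605, -0.054, 0.158])]
top knob_grip [(0.59, [0.606, 0.102, 0.226])]
top handle_grip []
wrist knob_grip [(0.67, [0.605, 0.103, 0.226]), (0.36, [0.643, 0.116, 0.15])]
wrist handle_grip [(0.95, [0.605, -0.056, 0.16])]
```

View pics/w12.png

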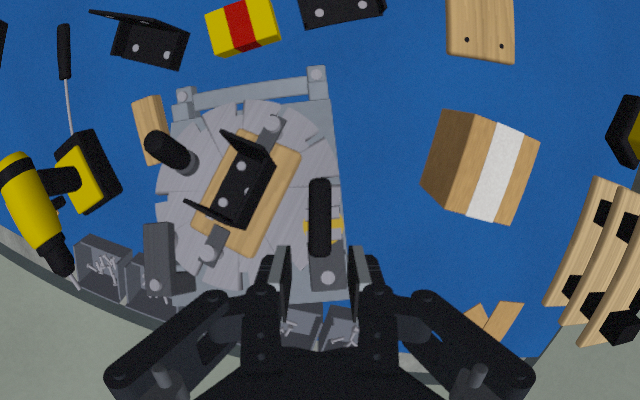

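The plate has turned, with the handle at (168,148). The parked T-grip at (320,217) lies between the jaws. I go down, grip and pull about 3 mm.

Call:
{"method": "move_arm", "body": {
  "series": [
    {"tx": 0, "ty": 0.03, "tz": 0.5, "spin": 0, "jaw": -0.3},
    {"tx": 0, "ty": 0, "tz": 0.6, "spin": 0, "jaw": -0.3},
    {"tx": 0, "ty": 0, "tz": 0.4, "spin": 0, "jaw": -0.3},
    {"tx": 0, "ty": 0, "tz": 0, "spin": 0, "jaw": -0.3},
    {"tx": 0, "ty": 0, "tz": 0, "spin": 0, "jaw": -1},
    {"tx": 0, "ty": 0, "tz": 0, "spin": 0, "jaw": -1},
    {"tx": 0, "ty": 0, "tz": 0, "spin": 0, "jaw": -1}
  ]
}}

```text
t: 23.45
position: [0.6027, 0.1014, 0.3889]
ee_rot: [[-0.965, -0.26, 0.001], [-0.26, 0.965, -0.001], [-0.001, -0.001, -1.0]]
force: [-1.0, -4.5, 3.6]
width: 0.0152
gripper_force: 59.7
```

Call:
{"method": "move_arm", "body": {
  "series": [
    {"tx": 0.015, "ty": 0, "tz": -0.03, "spin": 0, "jaw": -1},
    {"tx": 0.02, "ty": 0, "tz": -0.03, "spin": 0, "jaw": -1},
    {"tx": 0, "ty": 0, "tz": 0, "spin": 0, "jaw": -1},
    {"tx": 0, "ty": 0, "tz": 0, "spin": 0, "jaw": -1}
  ]
}}

```text
t: 23.95
position: [0.6016, 0.101, 0.3905]
ee_rot: [[-0.965, -0.261, 0.001], [-0.261, 0.965, 0.001], [-0.001, 0.0, -1.0]]
force: [6.5, -2.7, -10.1]
width: 0.0151
gripper_force: 58.6
```

```bash
python3 - <<'E'
from h import *
look('w13')
print(best(optics.tip_of,'wrist','knob_grip'))
E
```

```text
23.95 [0.6016 0.101  0.3905] [[-0.965, -0.261, 0.001], [-0.261, 0.965, 0.001], [-0.001, 0.0, -1.0]] [  6.5  -2.7 -10.1] 0.0151 58.6 [ 13.  33. -44.  93.  25.  64.  68.]
[(0.72, [0.602, 0.101, 0.233]), (0.47, [0.495, -0.179, 0.004])]
```

Call:
{"method": "move_arm", "body": {
  "series": [
    {"tx": 0.015, "ty": 0, "tz": -0.025, "spin": 0.3, "jaw": -1},
    {"tx": 0, "ty": 0, "tz": 0, "spin": 0.7, "jaw": -1},
    {"tx": 0, "ty": 0, "tz": 0, "spin": 0.8, "jaw": -1},
    {"tx": 0, "ty": 0, "tz": 0, "spin": 0.8, "jaw": -1},
    {"tx": 0, "ty": 0, "tz": 0, "spin": 0.8, "jaw": -1},
    {"tx": 0, "ty": 0, "tz": 0, "spin": 0.8, "jaw": -1},
    {"tx": 0, "ty": 0, "tz": 0, "spin": 0.8, "jaw": -1},
    {"tx": 0, "ty": 0, "tz": 0, "spin": 0, "jaw": -1}
  ]
}}

```text
t: 25.05
position: [0.6003, 0.1049, 0.3923]
ee_rot: [[-0.909, 0.418, 0.002], [0.418, 0.909, 0.007], [0.001, 0.007, -1.0]]
force: [4.8, 5.7, -8.2]
width: 0.0151
gripper_force: 167.3
```

```bash
python3 - <<'E'
from h import *
look('w14')
print(best(optics.tip_of,'wrist','knob_grip'))
E
```

```text
25.05 [0.6003 0.1049 0.3923] [[-0.909, 0.418, 0.002], [0.418, 0.909, 0.007], [0.001, 0.007, -1.0]] [ 4.8  5.7 -8.2] 0.0151 167.3 [  7.  31. -34.  93.  18.  62.  33.]
[(0.74, [0.604, 0.101, 0.228])]
```

```bash
python3 - <<'E'
from h import *
o=monitor.get_obs();print(o['ft_torque'],o['effort'])
for c in ['wrist','top','scene']:
    im=optics.get_image(c)
    for t in ['knob_grip','knob']:
        for d in optics.regions_of(c,t)[:2]:
            m=d['mask'].astype(np.uint8); ys,xs=np.nonzero(m)
            print(c,t,round(d['p'],2),m.sum(),[ (round(float(v),1)) for v in (xs.mean(),ys.mean(),xs.min(),xs.max(),ys.min(),ys.max())],cv2.minAreaRect(np.c_[xs,ys].astype(np.float32)))
E
```

```text
[ 4.14036503 -0.79537377  1.54540637] [  4.55996856 -73.87276411  -2.88983792 -26.11259401   2.32258044
   3.74208145  -1.61694903]
wrist knob_grip 0.7 3474 [314.5, 276.5, 289.0, 333.0, 225.0, 335.0] ((314.1432189941406, 279.78900146484375), (110.10602569580078, 43.625606536865234), 84.68545532226562)
wrist knob_grip 0.2 29770 [258.1, 217.2, 128.0, 436.0, 88.0, 367.0] ((269.8019714355469, 268.4495544433594), (286.83831787109375, 237.39915466308594), 43.64680480957031)
wrist knob 0.83 3639 [314.4, 276.4, 288.0, 334.0, 224.0, 335.0] ((313.8636474609375, 279.5061950683594), (111.12248229980469, 44.579063415527344), 85.18644714355469)
scene knob 0.32 1848 [287.9, 212.0, 260.0, 324.0, 181.0, 235.0] ((294.3065185546875, 212.1569366455078), (62.70985412597656, 48.78382110595703), 19.98310661315918)
```

The jaw load is high because the flat grip wedges as the bar tilts. The collar carries the plunger here, so I release, let it relax and grip again.

Call:
{"method": "move_arm", "body": {
  "series": [
    {"tx": 0, "ty": 0, "tz": 0.04, "spin": 0, "jaw": -1},
    {"tx": 0, "ty": 0, "tz": 0, "spin": 0, "jaw": -0.3},
    {"tx": 0, "ty": 0, "tz": 0, "spin": 0, "jaw": -0.2},
    {"tx": 0, "ty": 0, "tz": 0, "spin": 0, "jaw": -0.2}
  ]
}}

```text
t: 26.1
position: [0.6001, 0.1011, 0.3904]
ee_rot: [[-0.907, 0.421, 0.0], [0.421, 0.907, 0.0], [0.0, 0.0, -1.0]]
force: [-1.3, 0.0, -0.6]
width: 0.0344
gripper_force: 0.0
```

```bash
cat >> h.py <<'E'
def bar():
    o=monitor.get_obs();print(round(o['t'],2),np.round(o['position'],4),np.round(o['ee_rot'],3)[:2,0],np.round(o['force'],1),np.round(o['ft_torque'],2),round(o['width'],4),round(o['gripper_force'],1))
    optics.get_image('wrist'); print(best(optics.tip_of,'wrist','knob_grip'))
    for d in optics.regions_of('wrist','knob')[:1]:
        m=d['mask']; ys,xs=np.nonzero(m); print(d['p'],m.sum(),cv2.minAreaRect(np.c_[xs,ys].astype(np.float32)),np.round(cv2.fitLine(np.c_[xs,ys].astype(np.float32),2,0,.01,.01).ravel(),3))
E
python3 -c "
from h import *
bar()"
```

```text
26.1 [0.6001 0.1011 0.3904] [-0.907  0.421] [-1.3  0.  -0.6] [-0.01  0.02 -0.01] 0.0344 0.0
[(0.9, [0.604, 0.102, 0.23])]
0.6 4752 ((325.0, 279.0), (112.0, 52.0), 90.0) [1.00000e-03 1.00000e+00 3.22818e+02 2.76908e+02]
```

Call:
{"method": "move_arm", "body": {
  "series": [
    {"tx": -0.07, "ty": 0.03, "tz": 0.04, "spin": 0, "jaw": -0.2},
    {"tx": 0, "ty": 0, "tz": 0, "spin": 0, "jaw": -0.2},
    {"tx": 0, "ty": 0, "tz": 0, "spin": 0, "jaw": -1},
    {"tx": 0, "ty": 0, "tz": 0, "spin": 0, "jaw": -1},
    {"tx": 0, "ty": 0, "tz": 0, "spin": 0, "jaw": -1},
    {"tx": 0.015, "ty": -0.015, "tz": -0.035, "spin": 0, "jaw": -1},
    {"tx": 0.015, "ty": -0.015, "tz": -0.035, "spin": 0, "jaw": -1},
    {"tx": 0, "ty": 0, "tz": 0, "spin": 0, "jaw": -1},
    {"tx": 0, "ty": 0, "tz": 0, "spin": 0.4, "jaw": -1},
    {"tx": 0, "ty": 0, "tz": 0, "spin": 0.6, "jaw": -1},
    {"tx": 0, "ty": 0, "tz": 0, "spin": 0.6, "jaw": -1},
    {"tx": 0, "ty": 0, "tz": 0, "spin": 0.6, "jaw": -1},
    {"tx": 0, "ty": 0, "tz": 0, "spin": 0, "jaw": -1}
  ]
}}

```text
t: 27.88
position: [0.6026, 0.1022, 0.3914]
ee_rot: [[-0.738, 0.674, 0.002], [0.674, 0.738, 0.004], [0.001, 0.004, -1.0]]
force: [5.4, 5.7, -9.2]
width: 0.02
gripper_force: 92.6
```

```bash
python3 -c "
from h import *
bar()"
```

```text
27.88 [0.6026 0.1022 0.3914] [-0.738  0.674] [ 5.4  5.7 -9.2] [ 2.7  -1.71  0.65] 0.02 92.6
[(0.92, [0.604, 0.105, 0.231])]
0.9 4480 ((316.97955322265625, 275.22540283203125), (57.761802673339844, 113.26020812988281), 5.19442892074585) [1.80000e-02 1.00000e+00 3.16691e+02 2.72848e+02]
```

Call:
{"method": "move_arm", "body": {
  "series": [
    {"tx": -0.02, "ty": 0.036, "tz": 0.07, "spin": 0, "jaw": -1},
    {"tx": 0, "ty": 0, "tz": 0, "spin": 0, "jaw": -0.2},
    {"tx": 0, "ty": 0, "tz": 0, "spin": 0, "jaw": -0.2},
    {"tx": 0, "ty": 0, "tz": 0, "spin": 0, "jaw": -1},
    {"tx": 0, "ty": 0, "tz": 0, "spin": 0, "jaw": -1},
    {"tx": 0, "ty": 0, "tz": 0, "spin": 0, "jaw": -1},
    {"tx": 0.01, "ty": -0.02, "tz": -0.04, "spin": 0, "jaw": -1},
    {"tx": 0.01, "ty": -0.02, "tz": -0.04, "spin": 0, "jaw": -1},
    {"tx": 0, "ty": 0, "tz": 0, "spin": 0, "jaw": -1},
    {"tx": 0, "ty": 0, "tz": 0, "spin": 0.4, "jaw": -1},
    {"tx": 0, "ty": 0, "tz": 0, "spin": 0.6, "jaw": -1},
    {"tx": 0, "ty": 0, "tz": 0, "spin": 0.6, "jaw": -1},
    {"tx": 0, "ty": 0, "tz": 0, "spin": 0.6, "jaw": -1},
    {"tx": 0, "ty": 0, "tz": 0, "spin": 0.4, "jaw": -1},
    {"tx": 0, "ty": 0, "tz": 0, "spin": 0, "jaw": -1}
  ]
}}

```text
t: 29.9
position: [0.6033, 0.1009, 0.3922]
ee_rot: [[-0.449, 0.893, 0.004], [0.893, 0.449, 0.002], [-0.0, 0.005, -1.0]]
force: [10.0, 3.8, -7.5]
width: 0.0215
gripper_force: 77.2
```

```bash
python3 -c "
from h import *
bar()"
```

```text
29.9 [0.6033 0.1009 0.3922] [-0.449  0.893] [10.   3.8 -7.5] [ 1.46 -2.97  0.05] 0.0215 77.2
[(0.62, [0.604, 0.102, 0.229])]
0.83 4904 ((326.5, 271.5), (111.0, 69.0), 90.0) [ 7.70000e-02 -9.97000e-01  3.19641e+02  2.67070e+02]
```

Call:
{"method": "move_arm", "body": {
  "series": [
    {"tx": 0, "ty": 0, "tz": 0, "spin": 0.4, "jaw": -1},
    {"tx": 0, "ty": 0, "tz": 0, "spin": 0.5, "jaw": -1},
    {"tx": 0, "ty": 0, "tz": 0, "spin": 0, "jaw": -1},
    {"tx": 0, "ty": 0.03, "tz": 0.06, "spin": 0, "jaw": -1},
    {"tx": 0, "ty": 0.03, "tz": 0.06, "spin": 0, "jaw": -1},
    {"tx": 0, "ty": 0.03, "tz": 0.05, "spin": 0, "jaw": -1},
    {"tx": 0, "ty": 0, "tz": 0, "spin": 0, "jaw": -1}
  ]
}}

```text
t: 30.92
position: [0.6077, 0.1025, 0.3838]
ee_rot: [[-0.335, 0.942, 0.005], [0.942, 0.335, 0.003], [0.001, 0.005, -1.0]]
force: [8.9, 4.8, -5.0]
width: 0.0215
gripper_force: 76.6
```

```bash
python3 -c "
from h import *
bar()"
```

```text
30.93 [0.6077 0.1025 0.3838] [-0.335  0.942] [ 8.9  4.8 -5. ] [ 1.66 -2.86  0.17] 0.0215 76.6
[(0.62, [0.61, 0.103, 0.223])]
0.73 4814 ((324.8642578125, 270.14935302734375), (109.30471801757812, 62.7859992980957), 87.27368927001953) [ 9.30000e-02 -9.96000e-01  3.18945e+02  2.66331e+02]
```

It followed down past the collar (about 10 mm lower, with the spring still pulling). I lower the rest, release and rise.

Call:
{"method": "move_arm", "body": {
  "series": [
    {"tx": 0, "ty": 0.03, "tz": 0.05, "spin": 0, "jaw": -1},
    {"tx": 0, "ty": 0.02, "tz": 0.03, "spin": 0, "jaw": -1},
    {"tx": 0, "ty": 0, "tz": 0, "spin": 0, "jaw": -0.4},
    {"tx": 0, "ty": 0, "tz": 0, "spin": 0, "jaw": -0.15},
    {"tx": 0, "ty": 0, "tz": 0, "spin": 0, "jaw": -0.15},
    {"tx": 0, "ty": 0, "tz": 0, "spin": 0, "jaw": -0.15},
    {"tx": 0, "ty": 0, "tz": -0.4, "spin": 0, "jaw": -0.15},
    {"tx": 0, "ty": 0, "tz": -0.6, "spin": 0, "jaw": -0.15},
    {"tx": 0, "ty": 0, "tz": -0.6, "spin": 0, "jaw": -0.15},
    {"tx": 0, "ty": 0, "tz": 0, "spin": 0, "jaw": -0.15},
    {"tx": 0, "ty": 0, "tz": 0, "spin": 0, "jaw": -0.15}
  ]
}}

```text
t: 32.45
position: [0.6082, 0.1023, 0.4592]
ee_rot: [[-0.334, 0.942, -0.001], [0.942, 0.334, -0.0], [-0.0, -0.001, -1.0]]
force: [0.2, 0.6, 0.2]
width: 0.0364
gripper_force: 0.0
```

```bash
python3 -c "
from h import *
bar()
for c in ['scene','top','wrist']:
    for k in range(3):
        optics.get_image(c)
        for t in ['knob_grip','handle_grip','plunger_unit']: print(c,t,best(optics.tip_of,c,t))
"
```

```text
32.45 [0.6082 0.1023 0.4592] [-0.334  0.942] [0.2 0.6 0.2] [ 0.03 -0.01  0.02] 0.0364 0.0
[(0.59, [0.608, 0.103, 0.217])]
0.72 2430 ((326.0, 212.0), (78.0, 40.0), 90.0) [ 8.30000e-02 -9.97000e-01  3.23476e+02  2.10035e+02]
scene knob_grip [(0.46, [0.607, 0.105, 0.22])]
scene handle_grip [(0.71, [0.601, -0.055, 0.159])]
scene plunger_unit [(0.53, [0.635, 0.017, 0.131]), (0.25, [0.302, 0.263, -0.0])]
scene knob_grip [(0.53, [0.388, 0.067, 0.003]), (0.45, [0.606, 0.104, 0.221])]
scene handle_grip []
scene plunger_unit [(0.68, [0.646, 0.117, 0.155])]
scene knob_grip [(0.55, [0.609, 0.102, 0.221])]
scene handle_grip [(0.74, [0.601, -0.057, 0.158]), (0.72, [0.573, -0.359, -0.001])]
scene plunger_unit [(0.88, [0.645, 0.116, 0.157])]
top knob_grip []
top handle_grip []
top plunger_unit [(0.74, [0.388, 0.068, -0.002])]
top knob_grip [(0.45, [0.624, -0.15, -0.001])]
top handle_grip []
top plunger_unit []
top knob_grip []
top handle_grip []
top plunger_unit []
wrist knob_grip [(0.56, [0.61, 0.105, 0.218]), (0.35, [0.603, -0.058, 0.163])]
wrist handle_grip [(0.82, [0.606, -0.058, 0.162]), (0.25, [0.39, 0.07, 0.002])]
wrist plunger_unit [(0.72, [0.645, 0.116, 0.155]), (0.61, [0.61, 0.106, 0.218])]
wrist knob_grip [(0.95, [0.61, 0.108, 0.219]), (0.64, [0.545, 0.308, 0.002])]
wrist handle_grip [(0.81, [0.605, -0.057, 0.162])]
wrist plunger_unit [(0.82, [0.642, 0.116, 0.152])]
wrist knob_grip [(0.77, [0.611, 0.105, 0.219])]
wrist handle_grip [(0.48, [0.605, -0.057, 0.162])]
wrist plunger_unit [(0.92, [0.645, 0.116, 0.151])]
```

The reports put the T-grip at z ≈ 0.219, as at the start, so the plunger looks home. I move the arm clear and compare the fixed cameras' pictures with the first ones by image registration.

Call:
{"method": "move_arm", "body": {
  "series": [
    {"tx": 0, "ty": 0, "tz": -0.6, "spin": 0, "jaw": 0},
    {"tx": 0, "ty": -0.6, "tz": -0.6, "spin": 0, "jaw": 0},
    {"tx": 0, "ty": -0.8, "tz": 0, "spin": 0, "jaw": 0},
    {"tx": 0, "ty": -0.8, "tz": 0, "spin": 0, "jaw": 0},
    {"tx": 0, "ty": -0.6, "tz": 0, "spin": 0, "jaw": 0},
    {"tx": 0, "ty": 0, "tz": 0, "spin": 0, "jaw": 0},
    {"tx": 0, "ty": 0, "tz": 0, "spin": 0, "jaw": 0}
  ]
}}

```text
t: 35.28
position: [0.4769, 0.0558, 0.5201]
ee_rot: [[-0.334, 0.942, 0.001], [0.942, 0.334, 0.0], [-0.0, 0.001, -1.0]]
force: [0.0, 0.1, 0.7]
width: 0.0425
gripper_force: 0.0
```

```bash
cat > cmp.py <<'E'
from h import *
yaw=np.deg2rad(20.4);fx=np.array([np.cos(yaw),np.sin(yaw),0]);n=-.5*fx+np.array([0,0,.866])
k0=np.array([.6105,.103,.2187]); c0=np.array([.6355,.0195,.13])
def proj(c,p):
    m=optics.camera_model(c); q=np.array(m['rotation']).T@(p-np.array(m['eye'])); return np.array([m['cx']+m['fx']*q[0]/-q[2], m['cy']-m['fy']*q[1]/-q[2]])
for c in ['scene','top']:
    a=cv2.cvtColor(cv2.imread(f'pics/{c}0.png'),cv2.COLOR_BGR2GRAY); im=optics.get_image(c); cv2.imwrite(f'pics/{c}1.png',im[:,:,::-1]); b=cv2.cvtColor(im,cv2.COLOR_RGB2GRAY)
    u=proj(c,k0); d=proj(c,k0+.009*n)-u; print(c,'knob px',u.round(1),'px per 9mm pull',d.round(2))
    x,y=np.round(u).astype(int); w=14
    T=cv2.resize(a[y-w:y+w+1,x-w:x+w+1],None,fx=8,fy=8,interpolation=cv2.INTER_CUBIC); S=cv2.resize(b[y-w-8:y+w+9,x-w-8:x+w+9],None,fx=8,fy=8,interpolation=cv2.INTER_CUBIC)
    r=cv2.matchTemplate(S,T,cv2.TM_CCOEFF_NORMED); _,v,_,l=cv2.minMaxLoc(r); print(' knob match',round(v,3),'shift',(l[0]/8-8,l[1]/8-8))
    print(' handle',best(optics.tip_of,c,'handle_grip'))
E
python3 cmp.py
```

```text
scene knob px [318.1 207.5] px per 9mm pull [ 0.61 -2.74]
 knob match 0.831 shift (0.125, 0.125)
 handle [(0.51, [0.601, -0.054, 0.155])]
top knob px [276.  157.4] px per 9mm pull [0.34 0.74]
 knob match 0.211 shift (8.0, -7.5)
 handle []
```

The T-grip is within about 0.1 px of its start picture, where 9 mm out would be 2.7 px. So the plunger is home in the notch, and I hand in.

```bash
python3 -c "
from bench import robot
print(robot.hand_in())"
```

```text
the job is handed in; nothing more can be done
None
```

I indexed the turntable two notches towards the drill's side (-y, plate about -60°), twisted the T-grip back, and handed in at about 35 s of 72; the cameras show the plunger home, but the hand-in returned no verdict.

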